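# Stow the hand radio under the hold-down bar

### The job

Stow the two-way radio in the rack before the train leaves: press the spring pin of the hold-down bar flush and slide the tube back until the pin snaps out through its next hole, lay the radio face up on the floor of the bay that this opens, along the bay and without dropping it, then press the pin again and slide the tube out over the radio until the pin snaps out through the first hole. Leave everything else as it stands, including the battery pack in the other bay.

Things in the scene. Friction and masses are not known exactly. Their poses are not given: they have to be found in the camera images.
- rack: Fixed white tray 202 (x) by 229 (y) mm, 5 mm floor, rims and divider 15 mm high; dark steel post at its -y end carries a steel hold-down bar above it. Origin at counter height, mid x, on the divider's centre line; x along the bays, y along the bar, z up; yaw varies. Other bay, centre (0, -60) mm, holds a battery pack and stays under the bar.
- bay (a point): Centre of the floor of the rack's empty bay, at (0, 51, 5) mm in the rack frame; inside 190 mm along rack x by 97 mm along rack y.
- post_top (a point): Middle of the post's top, 100 mm high, at (0, -158) mm in the rack frame; post 36 (x) by 20 (y) mm. It holds a fixed inner rod, 20 mm square, along rack y at x = 0, z = 80 mm, ending at y = -22 mm; the outer tube slides over it.
- bar (a joint): Slide of the outer steel tube (30 mm square, axis along rack y at x = 0, z = 80 mm), m: 0 = out over the empty bay (y = -66 to +72 mm), 0.070 = back one hole towards the post (to rack -y; bay open). Its +x wall has two holes 12.5 mm square, 70 mm apart, one for each place. Pin out = locked, with 1.7 mm play each way. Friction 2 N. Stops at -0.004 and 0.074.
- bar_tip (a point): Middle of the tube's free end face (black cap), moves with the tube; at (0, +72 mm, 80 mm) in the rack frame when slid out.
- pin (a joint): How far the spring pin is pressed, m: 0 = out, 8 mm proud of the tube's +x face; 0.008 = flush. About 4 N to start, 8 N flush. It sits on the fixed rod and stays there while the tube moves. Over 0.007 frees the tube; after 6 mm of tube travel the wall covers the pin and keeps it in until the next hole, where it springs out by itself.
- pin_tip (a point): Centre of the pin's outer end (brass, 9 mm across, points to rack +x); at (23, -40, 80) mm in the rack frame when out. A 20 to 30 N squeeze across the tube here (38 mm wide, 30 mm flush), one finger on the pin, one on the opposite wall, presses it flush and can carry the tube along in the same grip: pads 10 mm or wider still cover the pin until the wall does.
- radio: Black two-way radio lying face up: body 120 (x) by 52 (y) by 44 (z) mm, a stub antenna (14 mm thick, 44 mm long) and small knob on its +x end, 164 mm in all. Origin at its underside, mid of the whole length; grip it across y at the body's middle, x = -22 mm. About 0.3 kg. May lie in the bay either way round.
- meter: Grey handheld meter, flat, 150 by 60 by 34 mm, no antenna; origin under its middle. Stays.
- battery: Black battery pack 130 by 70 by 32 mm in the rack's other bay; origin under its middle. Stays.
- torch: Black torch standing on its head, 42 mm across, 135 mm high; origin under its middle. Stays.
- dispenser: Hand-gel dispenser with pump, 62 mm across, 165 mm high; origin under its middle. Stays.
- mug: White mug, 72 mm across, 85 mm high; origin under its middle. Stays.
- stapler: Stapler 125 by 36 by 48 mm beside the rack; origin under its middle. Stays.
- charger: Black desk charger block 85 by 75 by 50 mm; origin under its middle. Stays.
- tin: Plain steel tin 77 by 112 by 42 mm; origin under its middle. Stays.
Mind the look-alikes: they are no part of the job. What is shaped like the radio but purple is not meant.

How it is judged:
By the outcome, as a careful person would: the job done as asked, in the order asked, and still so for the second after the job is handed in, with the robot touching nothing.
It also fails if it takes over 64 s, if anything falls off the work surface, if the arm or the gripper's body presses on something with over 40 N, if the wrist force passes 120 N, or if a joint passes its speed limit or range.

### The arm

A 7-joint arm with a two-finger parallel gripper is mounted at the origin on the work surface. World frame = base frame: x ahead of the robot, y to its left, z up, the work surface at z = 0. Lengths are in m, angles in rad, forces in N, time in s.
With the tool pointing down it reaches from about 0.425 to 0.825 m from the base axis. Payload 3.6 kg.
Tool frame: the origin (TCP) lies on the centre line of the jaws, within the pads' length; the fingertips stand 22 mm ahead of it and the grasp point (between the pads) lies 3 mm ahead of it (r.tcp_to_tips is the z of the fingertips in the tool frame, in m); z points along the fingers, y is the direction in which the jaws open and shut (so a half turn about z gives the same grasp; the last joint's range is limited). The gripper opens to 93 mm and grips with 3 to 60 N. Pads are 15 mm wide; open, the fingers measure 128 mm over their backs; the gripper's body (75 mm by 188 mm) begins 65 mm behind the grasp point.
Start: joints at [1.139, 0.615, -0.013, 1.423, 0.008, 1.103, -0.04], TCP at [0.256, -0.597, 0.241] pointing down, gripper open.
Joint ranges: [-3.12, 3.12], [-0.3, 2.06], [-1.34, 1.32], [0.26, 2.42], [-1.36, 4.5], [0.01, 1.98], [-2.84, 2.84]. Speed limits (rad/s): [2.79, 2.79, 3.14, 3.14, 3.14, 3.14, 3.14].

### API

Orientations are given as a rotation vector (axis times angle).
In Python, from bench import sensors, optics, r gives the robot as it stands.
- The arm moves only by the shell command python3 -m jog 'ROWS' [OPENING]. ROWS is JSON, a list of rows, each a list of 2 entries, a list of its own where there are three numbers: the shift along the tool's x, y, z in m, then the turn about the tool's z in rad. A call has 1 to 12 rows; each row is the pose to reach, as a shift and turn from the pose commanded when the call began, along the tool's axes at that moment; what a row does not reach only later rows make up. A row lasts 1/8 s, in which the tool goes at most 62.5 mm and 10.7 degrees, less where a joint would pass 70% of its speed; a pose out of reach is approached as far as the arm can. A call with a gripper value outside its range is refused whole. OPENING is the finger opening in m, from 0 to 0.093, set as the call begins (- or left out, the last holds). The fingers move at their own pace and stop on an object; the grip force is fixed at half the most. Time passes only in rows, so rows that repeat a pose let the fingers close. It gives the time, the measured TCP pose, the force and the opening at its end, in the units of the state.
- sensors.get_obs(): the state, without advancing time (a new reading comes with each control period).
- optics.read_camera(name): name is "scene" or "top" or "wrist"; returns a dict with "img" (480x640x3 uint8, red, green, blue), "vfov" (degrees; the focal length in pixels is half the picture's height over the tangent of half this angle, whatever the lens; pixels are square), "cx", "cy" (the principal point, pixels), "distortion" ([k1, k2, p1, p2, k3] as OpenCV has them; the pictures are not rectified), "extrinsics" (4x4, takes a point from camera to world coordinates). Camera axes: x right, y down, z forward; pixel columns grow to the right and rows downward; lengths in m; the calibration is good to about 2 mm. A picture is of the moment at which its call begins. There is no depth.
- r.close_job(): hands the job in, once; it reports no verdict.
The state is a dict: "time": time; "joint_pos": joint angles; "dq": joint speeds; "tau": joint torques, N m; "eef_pos": TCP position; "tcp_rot": TCP orientation; "ft_force": force on the tool from outside, world axes, zero at the start; "torque": the same for the moment, N m; "finger_gap": finger opening in m.
Only numpy, scipy, OpenCV 4.12 (cv2) and the standard library are available. Lean on these libraries where they do the work, as an engineer would, in place of code of your own. Each camera call takes 0.05 s, during which the arm holds its last target.

## Working session

There is one attempt and no reset: what is moved stays moved. The work goes in short steps, Python scripts to look and compute and a shell command to move; the robot and the scene stay as the last step left them, time stands still between calls to the robot, and variables do not carry over. Pictures are saved under pics/ and viewed, and the job is handed in when it is done.

```bash
ls; mkdir -p pics
python3 - <<'E'
from bench import sensors, optics, r
import cv2
o=sensors.get_obs(); print(o)
print(r.tcp_to_tips)
for n in("scene","top","wrist"):
    d=optics.read_camera(n); cv2.imwrite(f"pics/{n}0.png",d["img"][:,:,::-1]); print(n,d["vfov"],d["cx"],d["cy"],d["distortion"],d["extrinsics"].round(4).tolist())
E
```

```text
pics
{'time': 0.0, 'joint_pos': array([ 1.13949383,  0.61592348, -0.01260541,  1.42493408,  0.00810081,
        1.10340734, -0.04039465]), 'dq': array([-0.0001404 , -0.00080105,  0.00138196, -0.00035262,  0.00102565,
       -0.00116166, -0.00098073]), 'tau': array([-2.21669525e-04, -4.58941734e+01,  2.08452987e-01, -1.65746659e+01,
       -6.12208201e-02,  2.03884032e-02,  2.43898894e-04]), 'eef_pos': array([ 0.25569795, -0.59676854,  0.23946674]), 'tcp_rot': array([-3.07493564e+00, -6.31112971e-01,  8.98137383e-04]), 'ft_force': array([-0.48354149, -0.21357773, -0.70200444]), 'torque': array([-0.01415106, -0.06981308,  0.04013753]), 'finger_gap': 0.09288851054396809}
0.022
scene 56.188071950381996 321.7925189726695 237.83765747281572 [-0.05754265  0.          0.          0.          0.        ] [[-0.5547, 0.4804, -0.6793, 1.3407], [0.8319, 0.3035, -0.4646, 0.5181], [-0.017, -0.8228, -0.568, 0.7831], [0.0, 0.0, 0.0, 1.0]]
top 55.69565408110359 325.74476970722947 242.88842380696445 [-0.03596633  0.          0.          0.          0.        ] [[0.1133, -0.9698, 0.216, 0.2979], [-0.9935, -0.1114, 0.021, -0.0408], [0.0037, -0.217, -0.9762, 1.1327], [0.0, 0.0, 0.0, 1.0]]
wrist 58.95589983902193 325.061164361933 237.24310482369856 [-0.08694013  0.          0.          0.          0.        ] [[0.3941, -0.884, -0.2516, 0.3262], [-0.9191, -0.3794, -0.1067, -0.5671], [-0.0012, 0.2733, -0.9619, 0.3831], [0.0, 0.0, 0.0, 1.0]]
```

View pics/scene0.png

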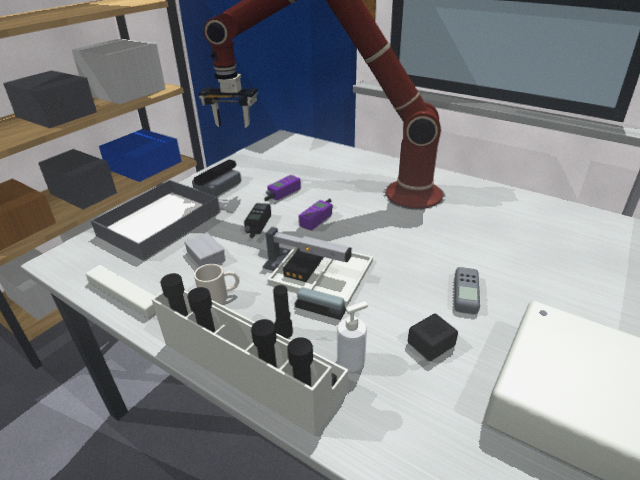

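View pics/top0.png

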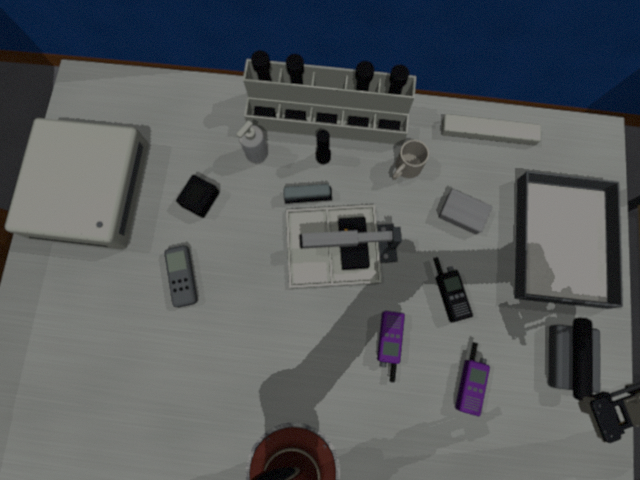

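View pics/wrist0.png

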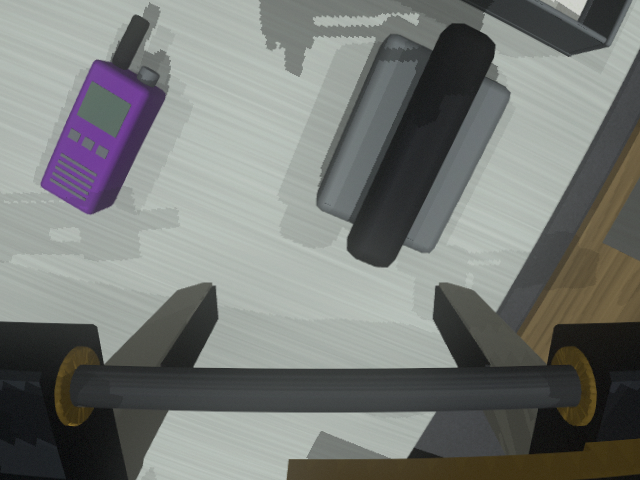

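```bash
cat > h.py <<'E'
import numpy as np, cv2
from bench import sensors, optics, r
def K(d):
    f=240/np.tan(np.radians(d["vfov"]/2)); return np.array([[f,0,d["cx"]],[0,f,d["cy"]],[0,0,1.]])
def ray(d,uv):
    uv=np.array(uv,float).reshape(-1,1,2)
    n=cv2.undistortPoints(uv,K(d),np.array(d["distortion"],float)).reshape(-1,2)
    E=np.array(d["extrinsics"]); return E[:3,3],np.c_[n,np.ones(len(n))]@E[:3,:3].T
def plane(d,uv,z):
    o,v=ray(d,uv); return o+v*((z-o[2])/v[:,2])[:,None]
def proj(d,P):
    E=np.linalg.inv(np.array(d["extrinsics"])); rv,_=cv2.Rodrigues(E[:3,:3])
    return cv2.projectPoints(np.array(P,float).reshape(-1,1,3),rv,E[:3,3],K(d),np.array(d["distortion"],float))[0].reshape(-1,2)
def tri(d1,p1,d2,p2):
    o1,v1=ray(d1,[p1]);o2,v2=ray(d2,[p2]);A=np.c_[v1[0],-v2[0]]
    s=np.linalg.lstsq(A,o2-o1,rcond=None)[0];a=o1+s[0]*v1[0];b=o2+s[1]*v2[0];return (a+b)/2,np.linalg.norm(a-b)
def crop(d,x0,y0,x1,y1,s,name,lo=1.0):
    im=d["img"][y0:y1,x0:x1,::-1].astype(float)*lo
    cv2.imwrite(name,cv2.resize(np.clip(im,0,255).astype(np.uint8),None,fx=s,fy=s,interpolation=cv2.INTER_CUBIC))
def view(n,path):
    b=cv2.imread(path);
E
python3 - <<'E'
from h import *
d=optics.read_camera("top"); np.save("top0.npy",d["img"]); 
crop(d,270,180,490,340,3.6,"pics/topc.png",1.6)
d=optics.read_camera("scene"); crop(d,230,190,390,310,5,"pics/scenec.png",1.1)
E
```

```text
(no output)
```

View pics/topc.png

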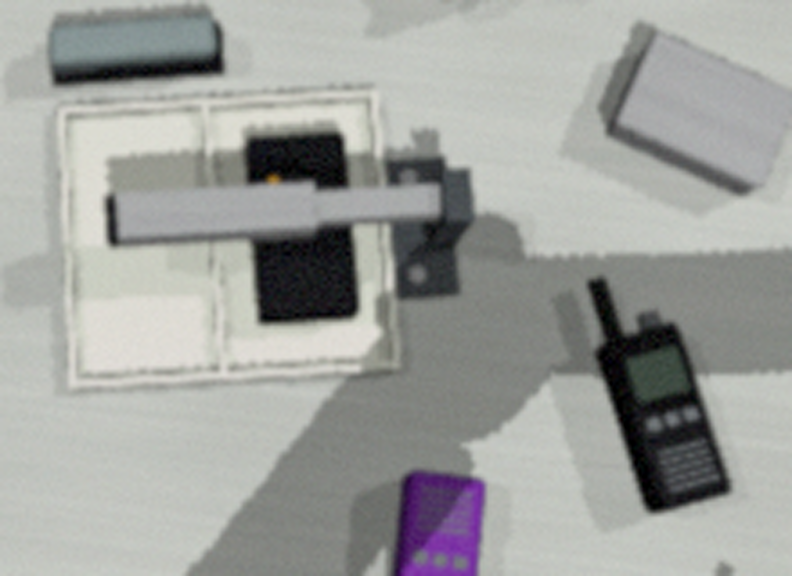

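View pics/scenec.png

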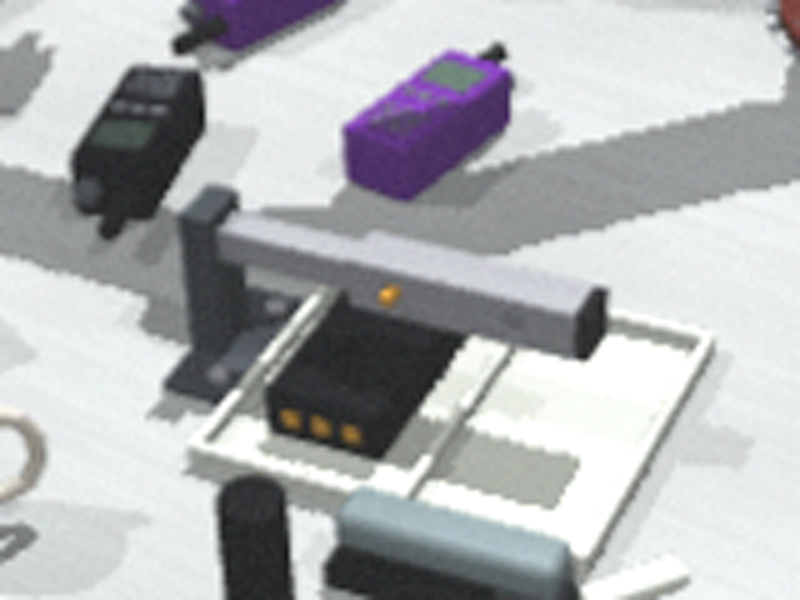

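Run:
```python
from h import *
t=optics.read_camera("top"); s=optics.read_camera("scene")
T=lambda a:np.array(a,float)/3.6+[270,180]-0.36
S=lambda a:np.array(a,float)/5+[230,190]-.4
c=plane(t,T([(60,103),(378,88),(400,368),(72,388)]),.015)
print("rim",c.round(4).tolist(),[np.linalg.norm(c[i]-c[(i+1)%4]).round(4) for i in range(4)],c.mean(0).round(4))
c2=plane(s,S([(714,335),(190,450),(334,285),(583,572)]),.015); print("scene rim +y-x, +x-y, -x-y",c2.round(4).tolist())
print("pin",tri(t,T((274,180)),s,S((390,295))))
b=plane(t,T([(115,195),(118,243),(318,181),(322,232),(440,184),(441,214)]),.095);print("bar top",b.round(4).tolist())
b=plane(s,S([(608,290),(578,307),(362,235)]),.095);print("bar top scene",b.round(4).tolist())
# radio top face corners
q=plane(t,T([(602,350),(676,325),(728,490),(655,510)]),.044);print("radio",q.round(4).tolist(),[np.linalg.norm(q[i]-q[(i+1)%4]).round(4) for i in range(4)],q.mean(0))
print(plane(t,T([(598,280)]),.03))
q=plane(s,S([(128,68),(203,72),(155,165),(75,155)]),.044);print("radio",q.round(4).tolist(),q.mean(0))
```

```text
rim [[0.624, 0.094, 0.015], [0.6611, -0.1301, 0.015], [0.4625, -0.1633, 0.015], [0.4232, 0.059, 0.015]] [np.float64(0.2272), np.float64(0.2014), np.float64(0.2257), np.float64(0.2039)] [ 0.5427 -0.0351  0.015 ]
scene rim +y-x, +x-y, -x-y [[0.4233, 0.0628, 0.015], [0.6621, -0.1236, 0.015], [0.4995, -0.148, 0.015], [0.63, 0.1012, 0.015]]
pin (array([ 0.56648816, -0.06017346,  0.08340628]), np.float64(0.004107625523146493))
bar top [[0.5427, 0.0404, 0.095], [0.5111, 0.0345, 0.095], [0.5672, -0.0904, 0.095], [0.5335, -0.0963, 0.095], [0.5744, -0.17, 0.095], [0.5543, -0.1723, 0.095]]
bar top scene [[0.5141, 0.045, 0.095], [0.5352, 0.0396, 0.095], [0.5415, -0.0934, 0.095]]
radio [[0.4857, -0.2944, 0.044], [0.5084, -0.3433, 0.044], [0.4017, -0.3837, 0.044], [0.3833, -0.336, 0.044]] [np.float64(0.0539), np.float64(0.114), np.float64(0.0511), np.float64(0.1106)] [ 0.44476843 -0.33935185  0.044     ]
[[ 0.53632373 -0.29193738  0.03      ]]
radio [[0.4071, -0.3821, 0.044], [0.385, -0.3368, 0.044], [0.4886, -0.2904, 0.044], [0.5062, -0.34, 0.044]] [ 0.44671326 -0.33731461  0.044     ]
```

```bash
cat >> h.py <<'E'
from scipy.spatial.transform import Rotation as Ro
def delta(pos,yaw_y=None,o=None):
    """tool shift to world pos, tool-y world yaw (mod nothing)"""
    o=o or sensors.get_obs(); R=Ro.from_rotvec(o["tcp_rot"]).as_matrix()
    sh=R.T@(np.array(pos)-o["eef_pos"]); cur=np.arctan2(R[1,1],R[0,1])
    t=0 if yaw_y is None else -((yaw_y-cur+np.pi)%(2*np.pi)-np.pi)
    print("t",round(o["time"],2),"shift",sh.round(4).tolist(),"turn",round(t,4),"yawy",round(cur,4),"tool",R.round(3).tolist())
E
python3 -c "
from h import *
delta((.548,-.0635,.2),.169)"
```

```text
t 0.35 shift [0.4787, -0.3756, 0.0406] turn -1.335 yawy -1.166 tool [[0.919, 0.394, -0.0], [0.394, -0.919, 0.001], [-0.0, -0.001, -1.0]]
```

```bash
python3 -m jog '[[[0.04,-0.03,0.003],-0.11],[[0.09,-0.07,0.01],-0.25],[[0.135,-0.105,0.012],-0.38],[[0.18,-0.14,0.015],-0.5],[[0.23,-0.18,0.02],-0.63],[[0.28,-0.22,0.024],-0.77],[[0.33,-0.26,0.028],-0.9],[[0.375,-0.295,0.032],-1.03],[[0.42,-0.33,0.036],-1.16],[[0.455,-0.355,0.039],-1.26],[[0.479,-0.375,0.041],-1.335],[[0.479,-0.375,0.041],-1.335]]' 0.07
python3 - <<'E'
from h import *
w=optics.read_camera("wrist"); np.save("w1.npy",w["img"]); crop(w,0,0,640,480,1.2,"pics/w1.png",1.2)
s=optics.read_camera("scene");crop(s,0,0,640,480,1,"pics/s1.png")
E
```

```text
time: 1.85
eef_pos: [0.5494, -0.0609, 0.1997]
tcp_rot: [-2.019, -2.406, -0.003]
ft_force: [0.8, -0.3, 0.0]
finger_gap: 0.0701
```

View pics/w1.png

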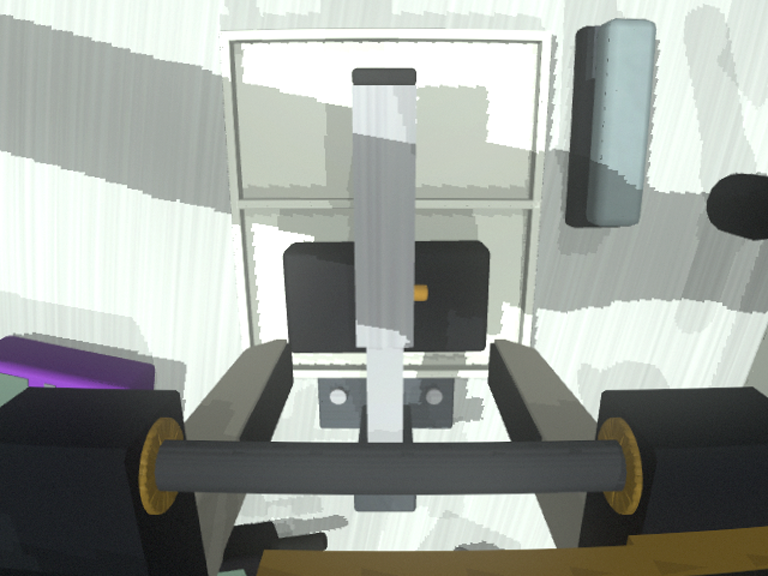

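Run:
```python
from h import *
w=optics.read_camera("wrist"); W=lambda a:np.array(a,float)/1.2-.1
im=w["img"].astype(int); m=((im[:,:,0]>150)&(im[:,:,0]-im[:,:,2]>80)).astype(np.uint8); m[300:]=0
n,l,st,c=cv2.connectedComponentsWithStats(m); print(st,c)
g=lambda z,*p:print(plane(w,W(p),z).round(4).tolist())
i=1+np.argmax(st[1:,4]); x,y,ww,hh=st[i][:4]
print("pin px",c[i]); print("pin",plane(w,[c[i],(x+ww,c[i][1])],.08).round(4))
print("tube tip top corners L R, rear L R");g(.095,(352,69),(416,69),(355,325),(412,325))
print("rims tl tr");g(.015,(221,31),(557,31)); print("divider ends");g(.015,(237,205),(540,204))
```

```text
[[     0      0    640    480 307146]
 [   349    236     10      6     54]] [[319.4940289  239.50019209]
 [353.46296296 238.40740741]]
pin px [353.46296296 238.40740741]
pin [[ 0.5667 -0.0618  0.08  ]
 [ 0.5703 -0.0613  0.08  ]]
tube tip top corners L R, rear L R
[[0.5134, 0.0386, 0.095], [0.5423, 0.0435, 0.095], [0.5334, -0.0843, 0.095], [0.5626, -0.0794, 0.095]]
rims tl tr
[[0.4244, 0.0575, 0.015], [0.6243, 0.0914, 0.015]]
divider ends
[[0.445, -0.0461, 0.015], [0.6381, -0.0127, 0.015]]
```

Run:
```python
from h import *
w=optics.read_camera("wrist")
im=w["img"].astype(int); m=((im[:,:,0]>60)&(im[:,:,0]>1.5*im[:,:,2])).astype(np.uint8); m[300:]=0;m[:,:330]=0;m[:,400:]=0
n,l,st,c=cv2.connectedComponentsWithStats(m); print(st,c)
for z in(.08,.0822):print("pin",plane(w,[c[1],(st[1][0]+st[1][2]-.5,c[1][1])],z).round(4))
crop(w,320,210,400,270,8,"pics/pin.png")
d=np.array([-.168,.9858])
print(np.array([.5415,-.0294])-.04*d, )
# expected wrist pixels of pin tip from model origin
x=np.array([.9858,.168]);p=np.array([.5415,-.0294])+.023*x-.04*d;print(p,proj(w,[[*p,.08]]))
```

```text
[[     0      0    640    480 307041]
 [   349    229     12     14    159]] [[319.48195518 239.50197531]
 [354.34591195 235.68553459]]
pin [[ 0.5668 -0.0608  0.08  ]
 [ 0.5707 -0.0602  0.08  ]]
pin [[ 0.5665 -0.0602  0.0822]
 [ 0.5704 -0.0596  0.0822]]
[ 0.54822  -0.068832]
[ 0.5708934 -0.064968 ] [[359.39595774 242.76928329]]
```

View pics/pin.png

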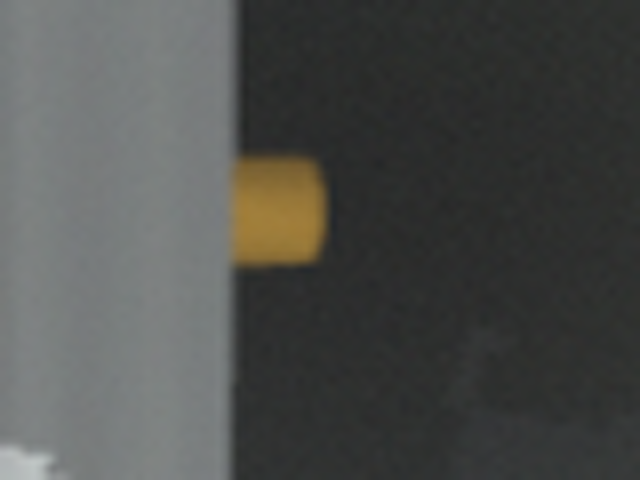

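```bash
python3 -c "
from h import *
delta((.5479,-.064,.083),.167)"
```

```text
t 2.05 shift [0.0023, 0.0003, 0.1167] turn -0.0013 yawy 0.1657 tool [[-0.165, 0.986, -0.001], [0.986, 0.165, -0.001], [-0.001, -0.001, -1.0]]
```

```bash
python3 -m jog '[[[0.001,0,0.02],0],[[0.002,0,0.05],0],[[0.002,0,0.08],0],[[0.002,0,0.105],0],[[0.002,0,0.117],0],[[0.002,0,0.117],0],[[0.002,0,0.117],0]]' 0.07;  python3 - <<'E'
from h import *
w=optics.read_camera("wrist"); crop(w,160,60,500,400,1.7,"pics/w2.png",1.2)
s=optics.read_camera("scene");crop(s,230,190,390,310,5,"pics/s2.png",1.1)
delta((.5479,-.064,.083),.167)
E
```

```text
time: 2.92
eef_pos: [0.5489, -0.0624, 0.0837]
tcp_rot: [2.026, 2.399, 0.002]
ft_force: [1.4, -0.2, -0.3]
finger_gap: 0.07
t 3.02 shift [-0.0015, -0.0014, 0.0007] turn 0.0017 yawy 0.1687 tool [[-0.168, 0.986, 0.002], [0.986, 0.168, -0.0], [-0.001, 0.002, -1.0]]
```

View pics/w2.png

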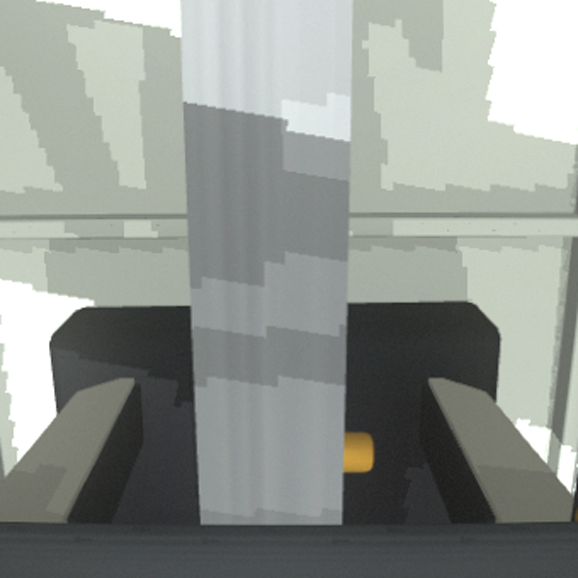

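View pics/s2.png

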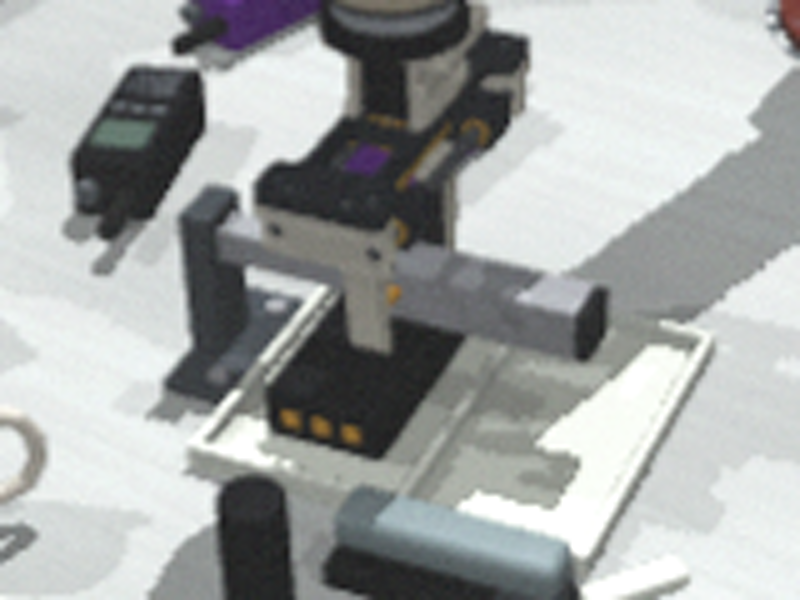

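Run:
```python
from h import *
w=optics.read_camera("wrist"); o=sensors.get_obs(); R=Ro.from_rotvec(o["tcp_rot"]).as_matrix()
crop(w,320,270,420,370,6,"pics/w3.png",1.2)
im=w["img"].astype(int); m=((im[:,:,0]>60)&(im[:,:,0]>1.5*im[:,:,2])).astype(np.uint8); m[366:]=0;m[:,:330]=0;m[:,400:]=0;m[:280]=0
n,l,st,c=cv2.connectedComponentsWithStats(m); print(st[1:],c[1:])
i=1+np.argmax(st[1:,4]); x,y,a,b=st[i,:4]
P=plane(w,[(x+a-.5,y-.5),(x+a-.5,y+b-.5),(x+a-.5,y+b/2-.5)],.08); print(P,"tool",(P-o["eef_pos"])@R, o["eef_pos"])
P=o["eef_pos"]+np.array([[.0075,.035,.022],[.0075,-.035,.022]])@R.T; print(proj(w,P))
```

```text
[[362 314  18  25 414]] [[370.29468599 326.37681159]]
[[ 0.5692835  -0.05490788  0.08      ]
 [ 0.57151688 -0.06545008  0.08      ]
 [ 0.57038652 -0.0601225   0.08      ]] tool [[ 0.00376714  0.02133778  0.0036748 ]
 [-0.00700046  0.02176784  0.00368088]
 [-0.00155868  0.02154883  0.0036778 ]] [ 0.54887506 -0.06220653  0.08363617]
[[406.7708418  285.89072589]
 [240.6432965  285.96074879]]
```

View pics/w3.png

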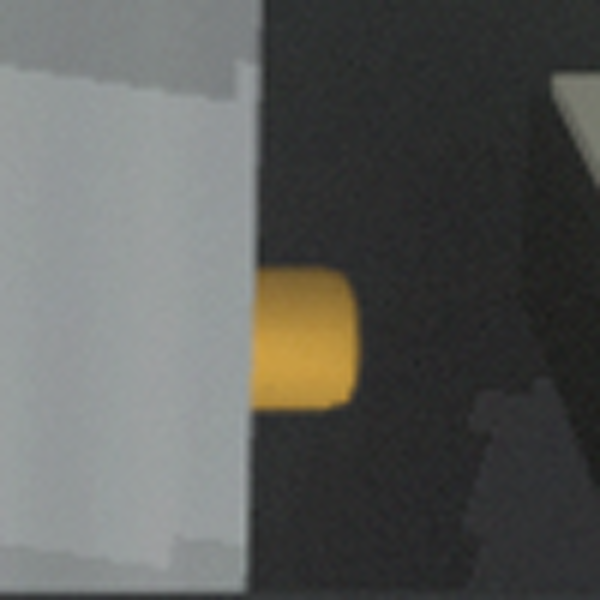

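```bash
python3 -m jog '[[[-0.001,-0.0015,0],0],[[-0.001,-0.0015,0],0],[[-0.001,-0.0015,0],0],[[-0.001,-0.0015,0],0],[[-0.001,-0.0015,0],0]]' 0.0;  python3 - <<'E'
from h import *
o=sensors.get_obs(); print(o["finger_gap"],o["eef_pos"],o["ft_force"])
s=optics.read_camera("scene");crop(s,230,190,390,310,5,"pics/s3.png",1.1)
E
```

```text
time: 3.7
eef_pos: [0.547, -0.0634, 0.0828]
tcp_rot: [2.026, 2.401, -0.0]
ft_force: [0.8, -1.0, 0.7]
finger_gap: 0.0293
0.029337086563552342 [ 0.54696562 -0.06337992  0.08284863] [ 0.8094795  -0.95243122  0.73134246]
```

View pics/s3.png

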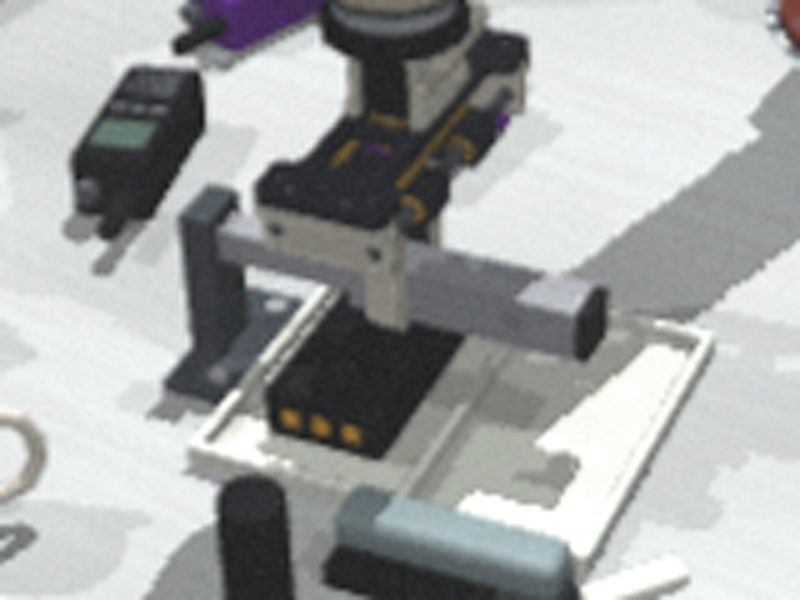

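```bash
python3 -m jog '[[[-0.006,-0.0,0],0],[[-0.014,0,0],0],[[-0.024,0,0],0],[[-0.034,0,0],0],[[-0.044,0,0],0],[[-0.054,0,0],0],[[-0.062,0,0],0],[[-0.068,0,0],0],[[-0.0705,0,0],0],[[-0.0705,0,0],0],[[-0.0705,0,0],0]]';  python3 - <<'E'
from h import *
o=sensors.get_obs(); print(o["finger_gap"],o["eef_pos"],o["ft_force"])
w=optics.read_camera("wrist"); crop(w,160,60,500,400,1.7,"pics/w4.png",1.2)
s=optics.read_camera("scene");crop(s,230,190,390,310,5,"pics/s4.png",1.1)
E
```

```text
time: 5.12
eef_pos: [0.559, -0.1326, 0.0829]
tcp_rot: [2.025, 2.401, 0.001]
ft_force: [1.2, 1.9, 2.4]
finger_gap: 0.03
0.029962101869095422 [ 0.55901243 -0.13257491  0.08285782] [1.16989425 1.8752796  2.3673417 ]
```

View pics/s4.png

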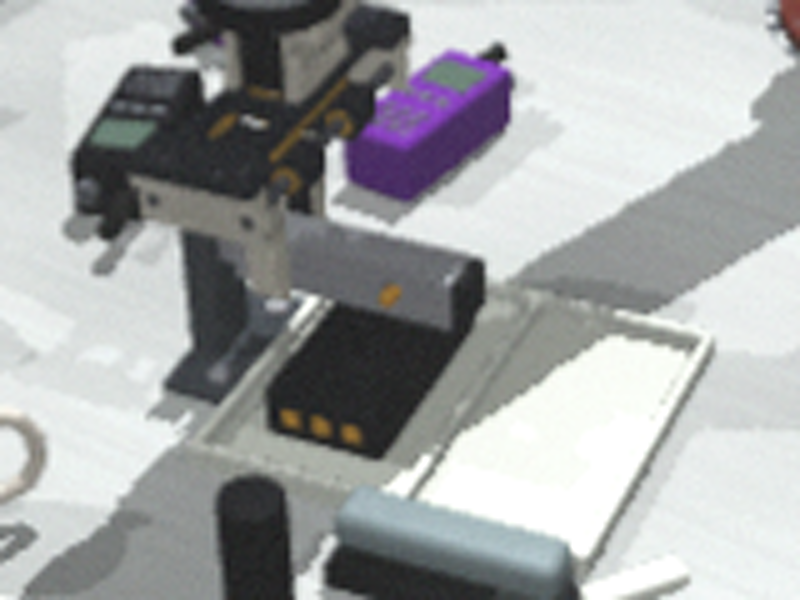

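View pics/w4.png

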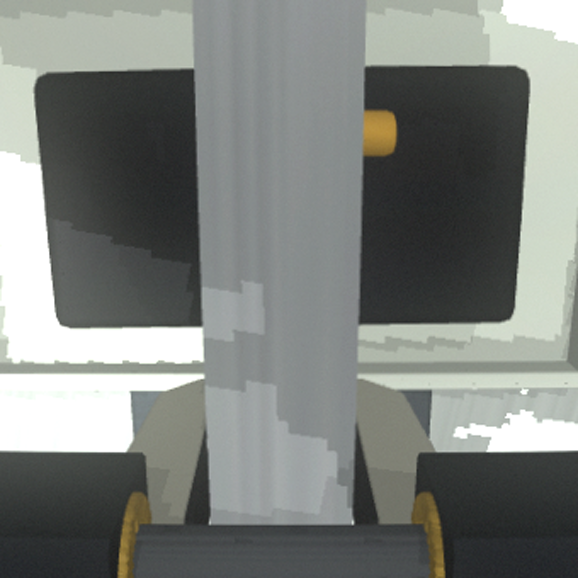

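```bash
python3 -m jog '[[[0,0,0],0],[[0,0,0],0],[[0,0,0],0],[[0,0,-0.03],0],[[0,0,-0.07],0],[[0,0,-0.11],0],[[0,0,-0.11],0]]' 0.08;  python3 - <<'E'
from h import *
delta((.4457,-.3384,.2),-1.18)
E
```

```text
time: 6.1
eef_pos: [0.5607, -0.1332, 0.1959]
tcp_rot: [2.023, 2.396, 0.005]
ft_force: [0.7, 0.3, -0.2]
finger_gap: 0.08
t 6.1 shift [-0.183, -0.1478, -0.0046] turn 1.3484 yawy 0.1684 tool [[-0.168, 0.986, 0.007], [0.986, 0.168, -0.002], [-0.003, 0.007, -1.0]]
```

```bash
python3 -m jog '[[[-0.01,-0.01,0],0.08],[[-0.04,-0.03,-0.002],0.24],[[-0.07,-0.055,-0.004],0.42],[[-0.1,-0.08,-0.005],0.6],[[-0.13,-0.105,-0.005],0.78],[[-0.155,-0.125,-0.005],0.96],[[-0.175,-0.14,-0.005],1.13],[[-0.183,-0.147,-0.005],1.28],[[-0.183,-0.147,-0.005],1.348],[[-0.183,-0.147,-0.005],1.348],[[-0.183,-0.147,-0.005],1.348],[[-0.183,-0.147,-0.005],1.348]]';  python3 - <<'E'
from h import *
import pickle
w=optics.read_camera("wrist"); pickle.dump((w,sensors.get_obs()),open("w5.pkl","wb")); crop(w,0,0,640,480,1.25,"pics/w5.png",1.3); delta((.4457,-.3384,.2),-1.18)
s=optics.read_camera("scene");crop(s,230,190,390,310,5,"pics/s5.png",1.1)
t=optics.read_camera("top");crop(t,270,180,490,340,3.6,"pics/t5.png",1.5)
E
```

```text
time: 7.6
eef_pos: [0.4446, -0.3377, 0.1974]
tcp_rot: [-3.081, -0.613, 0.001]
ft_force: [-0.4, -0.3, 0.2]
finger_gap: 0.0801
t 7.65 shift [0.0007, 0.001, -0.0025] turn 0.0018 yawy -1.1782 tool [[0.924, 0.383, -0.0], [0.383, -0.924, 0.0], [-0.0, -0.0, -1.0]]
```

View pics/w5.png

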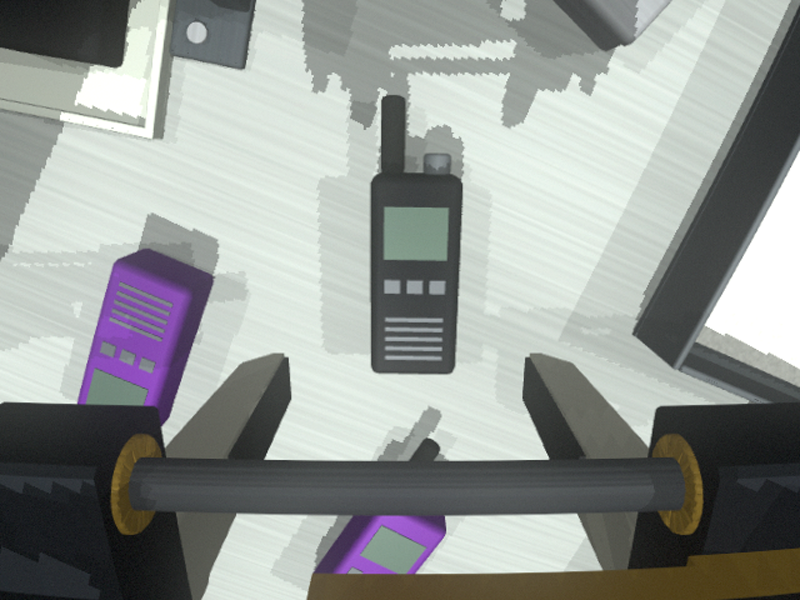

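View pics/s5.png

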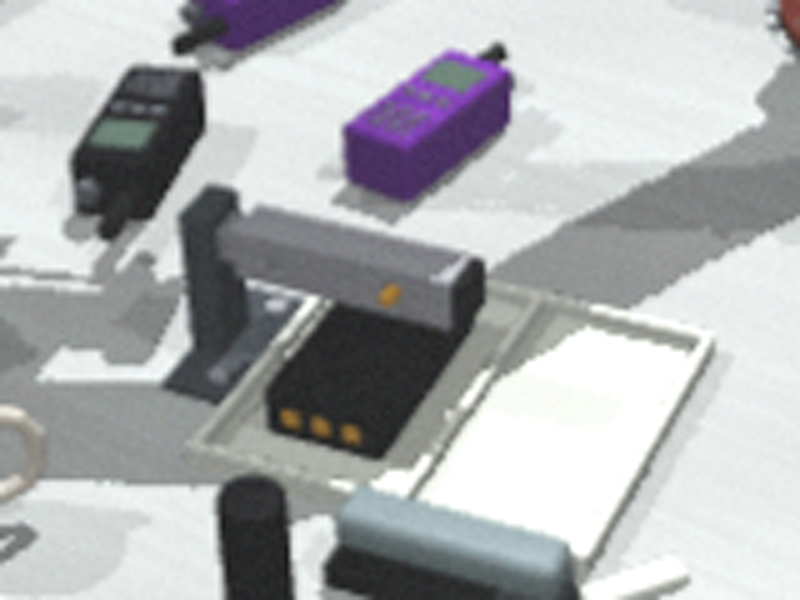

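Run:
```python
from h import *
import pickle
w,o=pickle.load(open("w5.pkl","rb")); W=lambda a:np.array(a,float)/1.25-.1
q=plane(w,W([(372,180),(462,181),(454,366),(372,365)]),.044);print(q.round(4).tolist(),[np.linalg.norm(q[i]-q[(i+1)%4]).round(4) for i in range(4)],q.mean(0))
e=q[0]-q[3]+q[1]-q[2];print("yaw",np.arctan2(e[1],e[0]))
g=plane(w,W([(384,207),(448,207),(448,261),(383,261),(386,361),(442,361),(386,318),(442,318)]),.044)
print(g.round(4).tolist())
e=g[0]-g[4]+g[1]-g[5];print("yaw",np.arctan2(e[1],e[0]))
R=Ro.from_rotvec(o["tcp_rot"]).as_matrix();print(((q-o["eef_pos"])@R).round(4));print(((g-o["eef_pos"])@R).round(4))
```

```text
[[0.4918, -0.298, 0.044], [0.5103, -0.3439, 0.044], [0.4082, -0.3843, 0.044], [0.3898, -0.3382, 0.044]] [np.float64(0.0495), np.float64(0.1098), np.float64(0.0496), np.float64(0.1096)] [ 0.44999611 -0.3410981   0.044     ]
yaw 0.37615589236004443
[[0.4806, -0.3096, 0.044], [0.4942, -0.3425, 0.044], [0.4661, -0.3548, 0.044], [0.4519, -0.3205, 0.044], [0.3955, -0.3451, 0.044], [0.4084, -0.3763, 0.044], [0.4208, -0.3349, 0.044], [0.4334, -0.3653, 0.044]]
yaw 0.3846820906967657
[[ 0.0588 -0.0187  0.1535]
 [ 0.0583  0.0308  0.1535]
 [-0.0515  0.0291  0.1535]
 [-0.0509 -0.0205  0.1535]]
[[ 0.0439 -0.0122  0.1535]
 [ 0.044   0.0234  0.1535]
 [ 0.0133  0.024   0.1535]
 [ 0.0133 -0.0131  0.1535]
 [-0.0482 -0.012   0.1535]
 [-0.0483  0.0217  0.1535]
 [-0.021  -0.0117  0.1535]
 [-0.021   0.0212  0.1535]]
```

```bash
python3 -m jog '[[[0.001,0.001,0.02],0],[[0.003,0.003,0.06],0],[[0.003,0.0045,0.1],0],[[0.003,0.0045,0.13],0],[[0.003,0.0045,0.15],0],[[0.003,0.0045,0.16],0],[[0.003,0.0045,0.16],0],[[0.003,0.0045,0.16],0]]'; python3 -c "
from h import *
w=optics.read_camera('wrist'); crop(w,0,0,640,480,1.2,'pics/w6.png',1.3)"
```

```text
time: 8.75
eef_pos: [0.4498, -0.3414, 0.0385]
tcp_rot: [3.08, 0.611, 0.002]
ft_force: [-0.3, -0.4, -0.3]
finger_gap: 0.08
```

View pics/w6.png

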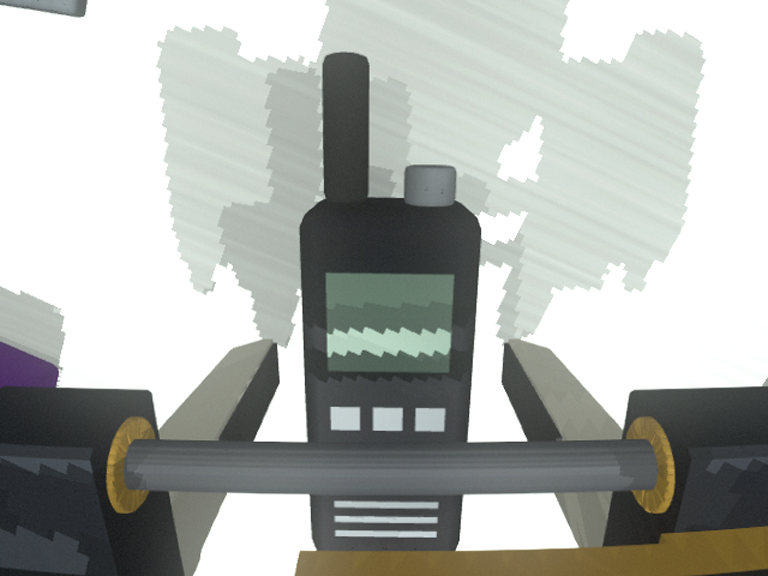

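```bash
python3 -m jog '[[[0,0,0],0],[[0,0,0],0],[[0,0,0],0],[[0,0,0],0],[[0,0,0],0],[[0,0,-0.01],0],[[0,0,-0.03],0],[[0,0,-0.06],0],[[0,0,-0.09],0],[[0,0,-0.105],0],[[0,0,-0.11],0],[[0,0,-0.11],0]]' 0.0; python3 -c "
from h import *
import pickle
w=optics.read_camera('wrist'); crop(w,0,0,640,480,1.2,'pics/w7.png',1.3);pickle.dump((w,sensors.get_obs()),open('w7.pkl','wb'))"
```

```text
time: 10.3
eef_pos: [0.4488, -0.3407, 0.1471]
tcp_rot: [-3.081, -0.612, 0.001]
ft_force: [-0.2, 0.3, -2.4]
finger_gap: 0.052
```

View pics/w7.png

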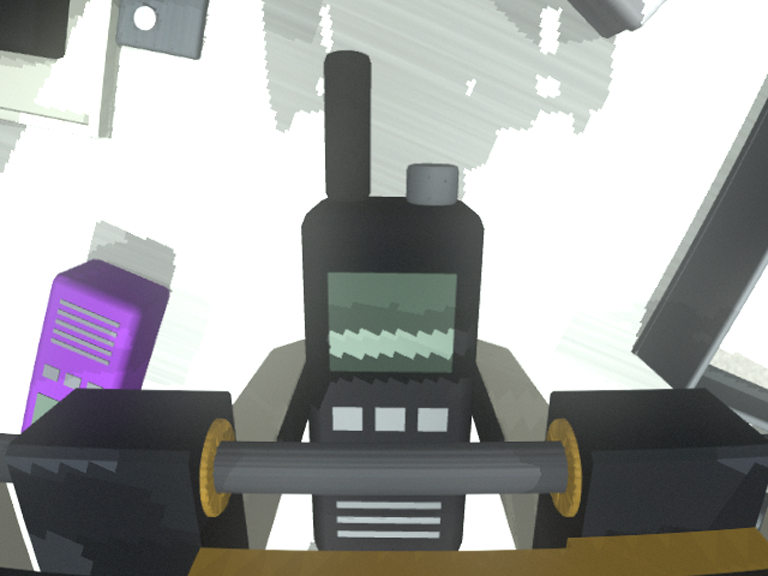

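```bash
python3 -c "
from h import *
delta((.5067,.0234,.19),.168-np.pi/2)"
```

```text
t 10.35 shift [0.1927, -0.3142, -0.0429] turn 0.2239 yawy -1.1789 tool [[0.924, 0.382, -0.002], [0.382, -0.924, 0.001], [-0.001, -0.002, -1.0]]
```

```bash
python3 -m jog '[[[0.005,-0.008,-0.02],0.01],[[0.018,-0.03,-0.04],0.03],[[0.04,-0.065,-0.043],0.05],[[0.064,-0.105,-0.043],0.08],[[0.089,-0.145,-0.043],0.11],[[0.113,-0.185,-0.043],0.14],[[0.138,-0.225,-0.043],0.17],[[0.16,-0.262,-0.043],0.195],[[0.18,-0.293,-0.043],0.215],[[0.19,-0.309,-0.043],0.224],[[0.193,-0.314,-0.043],0.224],[[0.193,-0.314,-0.043],0.224]]'
python3 - <<'E'
from h import *
import pickle
w=optics.read_camera('wrist'); crop(w,0,0,640,480,1.2,'pics/w8.png',1.3);pickle.dump((w,sensors.get_obs()),open('w8.pkl','wb'))
t=optics.read_camera("top");crop(t,250,160,450,310,4,"pics/t8.png",1.4);pickle.dump(t,open('t8.pkl','wb'))
delta((.5067,.0234,.0435),.168-np.pi/2)
E
```

```text
time: 11.85
eef_pos: [0.5072, 0.0224, 0.1901]
tcp_rot: [3.13, 0.263, -0.002]
ft_force: [0.0, -0.7, -2.9]
finger_gap: 0.0516
t 11.95 shift [-0.0001, -0.0022, 0.1469] turn -0.0023 yawy -1.4051 tool [[0.986, 0.165, -0.001], [0.165, -0.986, -0.001], [-0.001, 0.001, -1.0]]
```

View pics/w8.png

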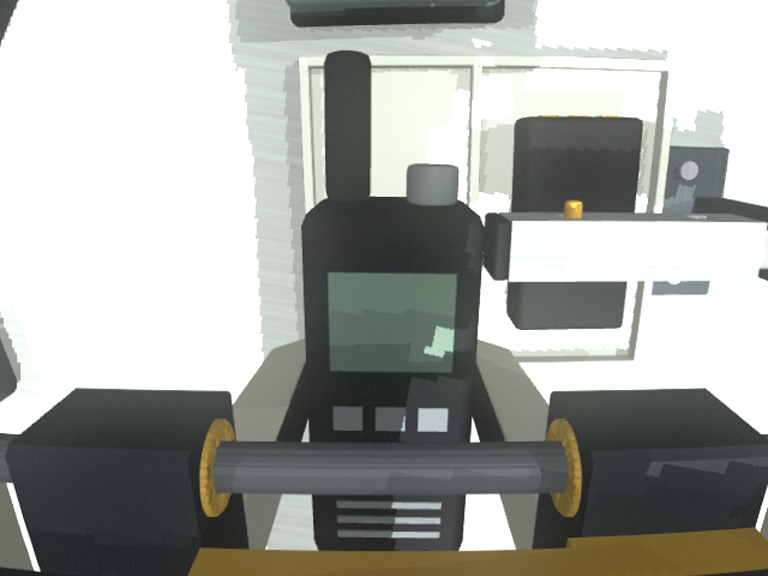

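View pics/t8.png

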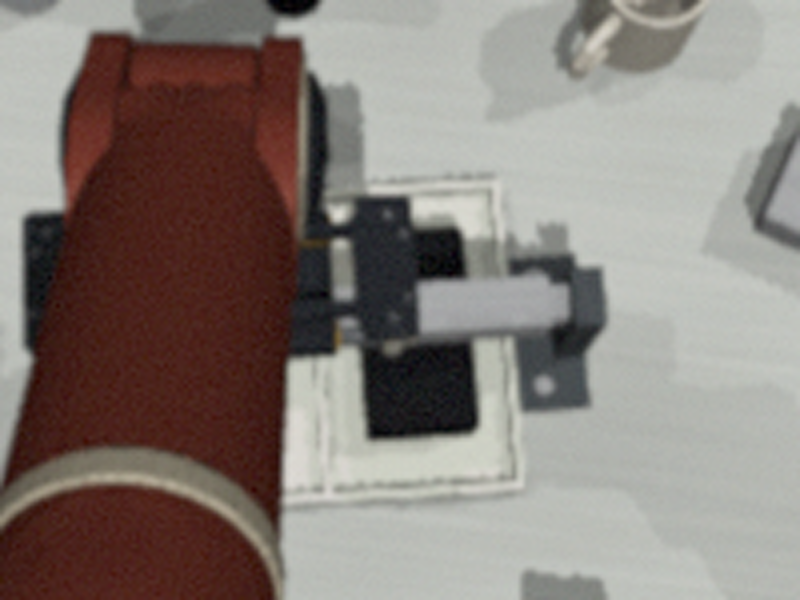

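Run:
```python
from h import *
import pickle
w,o=pickle.load(open("w8.pkl","rb")); W=lambda a:np.array(a,float)/1.2-.1
R=Ro.from_rotvec(o["tcp_rot"]).as_matrix(); e=o["eef_pos"]
c=plane(w,W([(300,59),(668,59),(635,360)]),.015); print("rim +x+y,+x-y,-x-y",c.round(4).tolist(),np.linalg.norm(c[0]-c[1]),np.linalg.norm(c[2]-c[1]))
yw=.168;Rr=np.array([[np.cos(yw),-np.sin(yw)],[np.sin(yw),np.cos(yw)]])
for p,q in zip(c,[(.101,.1055),(.101,-.1235),(-.101,-.1235)]): print("origin",p[:2]-Rr@q)
v=c[0]-c[1];print("yaw",np.arctan2(-v[0],v[1]))
f=plane(w,W([(303,225),(483,225),(328,200),(460,200)]),e[2]+.006);print("face in tool",((f-e)@R).round(4))
print("tube tip top",(plane(w,W([(510,214),(513,281)]),.095)).round(4))
```

```text
rim +x+y,+x-y,-x-y [[0.6204, 0.095, 0.015], [0.6607, -0.1217, 0.015], [0.468, -0.1573, 0.015]] 0.22041985631802175 0.1959253624755697
origin [ 0.53849773 -0.02587186]
origin [ 0.54044757 -0.01681132]
origin [ 0.54694217 -0.01864798]
yaw 0.1835954364439448
face in tool [[ 0.0545 -0.0244 -0.0061]
 [ 0.0545  0.0246 -0.0061]
 [ 0.0612 -0.0174 -0.0061]
 [ 0.0613  0.018  -0.0061]]
tube tip top [[ 0.5594 -0.0262  0.095 ]
 [ 0.5277 -0.0352  0.095 ]]
```

```bash
python3 -m jog '[[[0,-0.003,0.01],0],[[0,-0.003,0.03],0],[[0,-0.003,0.055],0],[[0,-0.003,0.08],0],[[0,-0.003,0.105],0],[[0,-0.003,0.12],0],[[0,-0.003,0.13],0],[[0,-0.003,0.136],0],[[0,-0.003,0.14],0],[[0,-0.003,0.142],0],[[0,-0.003,0.142],0],[[0,-0.003,0.142],0]]'
python3 - <<'E'
from h import *
w=optics.read_camera('wrist'); crop(w,0,0,640,480,1.2,'pics/w9.png',1.3)
s=optics.read_camera("scene");crop(s,230,170,390,290,5,"pics/s9.png",1.1)
delta((.5067,.0234,.0435),.168-np.pi/2);print(sensors.get_obs()["ft_force"])
E
```

```text
time: 13.45
eef_pos: [0.5074, 0.0259, 0.049]
tcp_rot: [-3.13, -0.263, -0.001]
ft_force: [-0.7, -0.1, -2.2]
finger_gap: 0.0518
t 13.55 shift [-0.001, 0.0024, 0.0054] turn -0.0001 yawy -1.4029 tool [[0.986, 0.167, 0.001], [0.167, -0.986, 0.0], [0.001, -0.0, -1.0]]
[-0.47019433 -0.31080083 -1.20907328]
```

View pics/w9.png

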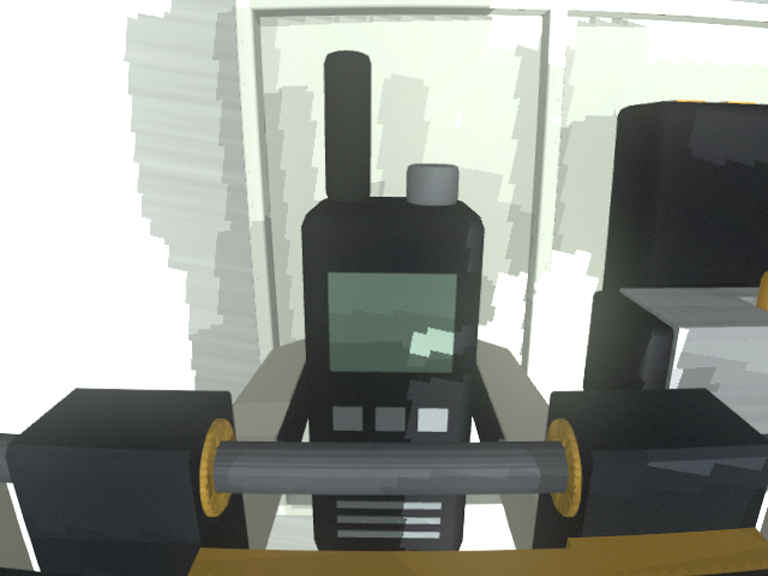

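View pics/s9.png

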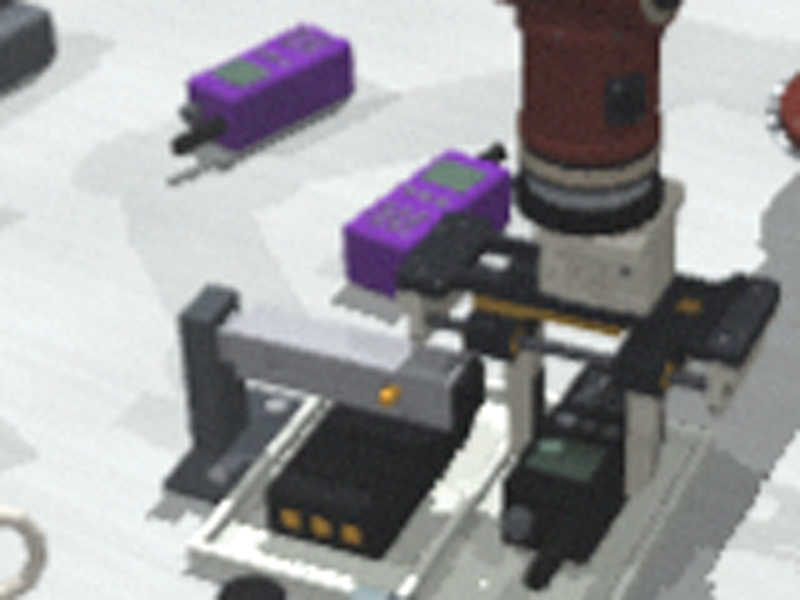

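```bash
python3 -m jog '[[[0,0.001,0.002],0],[[0,0.001,0.004],0],[[0,0.001,0.005],0],[[0,0.001,0.005],0]]'
```

```text
time: 14.05
eef_pos: [0.5072, 0.0249, 0.0435]
tcp_rot: [-3.13, -0.263, 0.001]
ft_force: [0.5, -0.2, -2.1]
finger_gap: 0.0514
```

```bash
python3 -m jog '[[[0,0,0.0005],0],[[0,0,0.001],0],[[0,0,0.001],0]]'; python3 -m jog '[[[0,0,0.0005],0],[[0,0,0.001],0],[[0,0,0.001],0]]'
```

```text
time: 14.42
eef_pos: [0.5074, 0.0249, 0.0428]
tcp_rot: [-3.13, -0.263, -0.0]
ft_force: [0.7, -0.4, -1.0]
finger_gap: 0.0521
time: 14.8
eef_pos: [0.5073, 0.0249, 0.0427]
tcp_rot: [-3.13, -0.263, -0.001]
ft_force: [-2.4, 0.3, 7.8]
finger_gap: 0.0518
```

```bash
python3 -m jog '[[[0,0,0],0],[[0,0,0],0],[[0,0,0],0],[[0,0,-0.01],0],[[0,0,-0.03],0],[[0,0,-0.06],0],[[0,0,-0.1],0],[[0,0,-0.14],0],[[0,0,-0.155],0],[[0,0,-0.155],0]]' 0.062
python3 - <<'E'
from h import *
w=optics.read_camera('wrist'); crop(w,0,0,640,480,1.2,'pics/w10.png',1.2)
s=optics.read_camera("scene");crop(s,230,190,390,310,5,"pics/s10.png",1.1)
E
```

```text
time: 16.05
eef_pos: [0.508, 0.0249, 0.1983]
tcp_rot: [-3.13, -0.263, -0.006]
ft_force: [0.1, 0.4, -0.7]
finger_gap: 0.0623
```

View pics/w10.png

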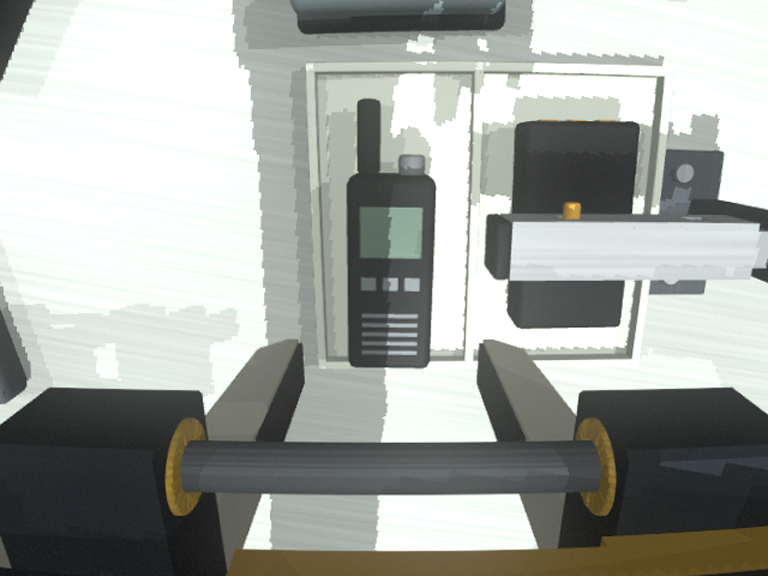

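View pics/s10.png

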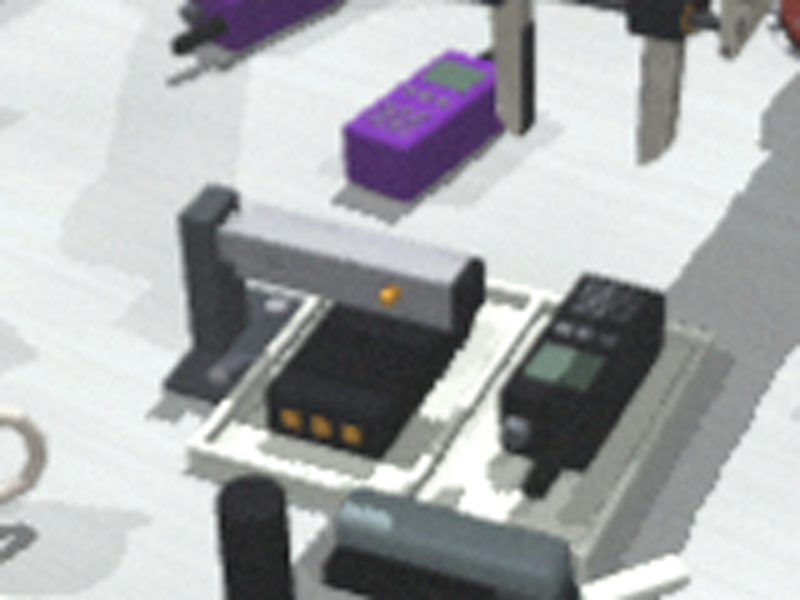

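Run:
```python
from h import *
w=optics.read_camera('wrist'); W=lambda a:np.array(a,float)/1.2-.1
yw=.168;Rr=np.array([[np.cos(yw),-np.sin(yw)],[np.sin(yw),np.cos(yw)]]);O=np.array([.5412,-.0238])
f=lambda z,*p:print(((plane(w,W(p),z)[:,:2]-O)@Rr).round(4).tolist())
f(.049,(348,185),(435,185),(430,355),(352,355),(350,366),(428,366)); f(.035,(369,99)); f(.015,(318,361),(470,361),(474,68),(308,66))
delta((.5479+.168*.07,-.064-.986*.07,.19),.168); delta((.56,-.133,.19),.168)
```

```text
[[0.0265, 0.0773], [0.0265, 0.0282], [-0.0772, 0.0289], [-0.0772, 0.0772], [-0.0847, 0.0786], [-0.0847, 0.03]]
[[0.074, 0.0656]]
[[-0.0968, 0.1037], [-0.0968, -0.002], [0.0938, 0.0031], [0.0949, 0.1029]]
t 16.2 shift [0.026, 0.1645, 0.0058] turn -1.5709 yawy -1.4029 tool [[0.986, 0.167, -0.002], [0.167, -0.986, -0.0], [-0.002, -0.0, -1.0]]
t 16.2 shift [0.0263, 0.1646, 0.0058] turn -1.5709 yawy -1.4029 tool [[0.986, 0.167, -0.002], [0.167, -0.986, -0.0], [-0.002, -0.0, -1.0]]
```

```bash
python3 -c "
from h import *
delta((.5474,-.0653,.16),.168)"; python3 -m jog '[[[0.005,0.01,0],-0.1],[[0.01,0.02,0],-0.28],[[0.02,0.035,0],-0.46],[[0.025,0.05,0],-0.64],[[0.025,0.065,0],-0.82],[[0.025,0.08,0],-1.0],[[0.025,0.09,0],-1.18],[[0.025,0.095,0],-1.36],[[0.025,0.096,0],-1.5],[[0.025,0.096,0],-1.571],[[0.025,0.096,0],-1.571]]' 0.07; python3 -c "
from h import *
delta((.5474,-.0653,.083),.168)"
```

```text
t 16.2 shift [0.0253, 0.0957, 0.0359] turn -1.5709 yawy -1.4029 tool [[0.986, 0.167, -0.002], [0.167, -0.986, -0.0], [-0.002, -0.0, -1.0]]
time: 17.58
eef_pos: [0.5473, -0.0658, 0.1954]
tcp_rot: [-2.027, -2.397, 0.002]
ft_force: [0.2, 0.7, -0.3]
finger_gap: 0.0703
t 17.57 shift [0.0003, 0.0004, 0.1124] turn -0.0011 yawy 0.1669 tool [[-0.166, 0.986, -0.003], [0.986, 0.166, 0.001], [0.001, -0.002, -1.0]]
```

```bash
python3 -m jog '[[[0,0,0.01],0],[[0,0,0.03],0],[[0,0,0.06],0],[[0,0,0.09],0],[[0,0,0.105],0],[[0,0,0.1125],0],[[0,0,0.1125],0],[[0,0,0.1125],0],[[0,0,0.1125],0]]'
python3 - <<'E'
from h import *
w=optics.read_camera("wrist"); o=sensors.get_obs(); R=Ro.from_rotvec(o["tcp_rot"]).as_matrix()
crop(w,160,60,500,400,1.7,"pics/w11.png",1.2)
im=w["img"].astype(int); m=((im[:,:,0]>60)&(im[:,:,0]>1.5*im[:,:,2])).astype(np.uint8); m[366:]=0;m[:,:330]=0;m[:,400:]=0;m[:280]=0
n,l,st,c=cv2.connectedComponentsWithStats(m); i=1+np.argmax(st[1:,4]); x,y,a,b=st[i,:4];print(st[i])
P=plane(w,[(x+a-.5,y-.5),(x+a-.5,y+b-.5),(x+a-.5,y+b/2-.5)],.08); print(P,"tool",(P-o["eef_pos"])@R, o["eef_pos"])
E
```

```text
time: 18.7
eef_pos: [0.5486, -0.0656, 0.085]
tcp_rot: [2.026, 2.399, 0.002]
ft_force: [-1.3, 0.3, -0.2]
finger_gap: 0.0702
[365 305  18  25 415]
[[ 0.56948521 -0.05498141  0.08      ]
 [ 0.57171268 -0.06545213  0.08      ]
 [ 0.57058552 -0.06016203  0.08      ]] tool [[ 0.00698535  0.02254037  0.00492422]
 [-0.00371035  0.02298718  0.00492865]
 [ 0.00169371  0.02275968  0.00492641]] [ 0.54842155 -0.06563385  0.08489478]
```

View pics/w11.png

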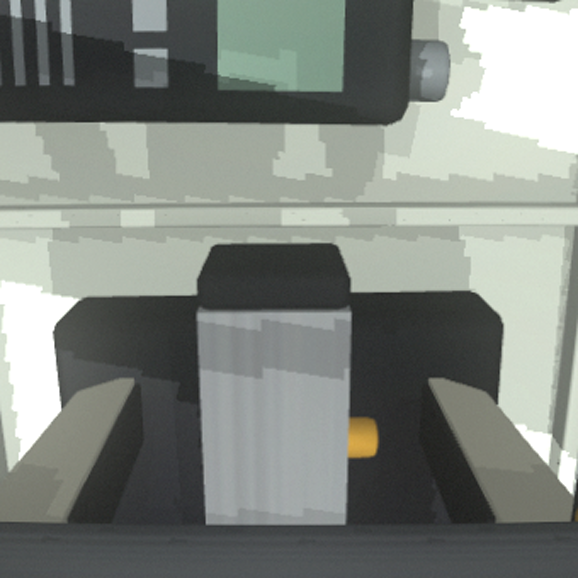

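```bash
python3 -m jog '[[[0.0007,-0.0005,0.002],0],[[0.0007,-0.0005,0.002],0],[[0.0007,-0.0005,0.002],0],[[0.0007,-0.0005,0.002],0],[[0.0007,-0.0005,0.002],0]]' 0.0; python3 -c "
from h import *
o=sensors.get_obs();print(o['finger_gap'],o['eef_pos'],o['ft_force'])"
```

```text
time: 19.38
eef_pos: [0.5473, -0.0649, 0.0824]
tcp_rot: [-2.027, -2.4, 0.0]
ft_force: [1.4, -0.6, 1.6]
finger_gap: 0.0298
0.02984215118120389 [ 0.54730173 -0.0649475   0.08235824] [ 1.42201836 -0.6405809   1.59267836]
```

```bash
python3 -m jog '[[[0.006,0,0],0],[[0.014,0,0],0],[[0.024,0,0],0],[[0.034,0,0],0],[[0.044,0,0],0],[[0.054,0,0],0],[[0.062,0,0],0],[[0.068,0,0],0],[[0.0705,0,0],0],[[0.0705,0,0],0],[[0.0705,0,0],0]]';  python3 - <<'E'
from h import *
o=sensors.get_obs(); print(o["finger_gap"],o["eef_pos"],o["ft_force"])
w=optics.read_camera("wrist"); crop(w,0,0,640,480,1.2,"pics/w12.png",1.2)
s=optics.read_camera("scene");crop(s,230,190,390,310,5,"pics/s12.png",1.1)
E
```

```text
time: 20.75
eef_pos: [0.5351, 0.0045, 0.0823]
tcp_rot: [-2.027, -2.4, 0.001]
ft_force: [-1.9, -2.0, 3.3]
finger_gap: 0.0297
0.029687286946886444 [0.53509848 0.00446383 0.08229685] [-1.93562848 -2.03237811  3.33869249]
```

View pics/s12.png

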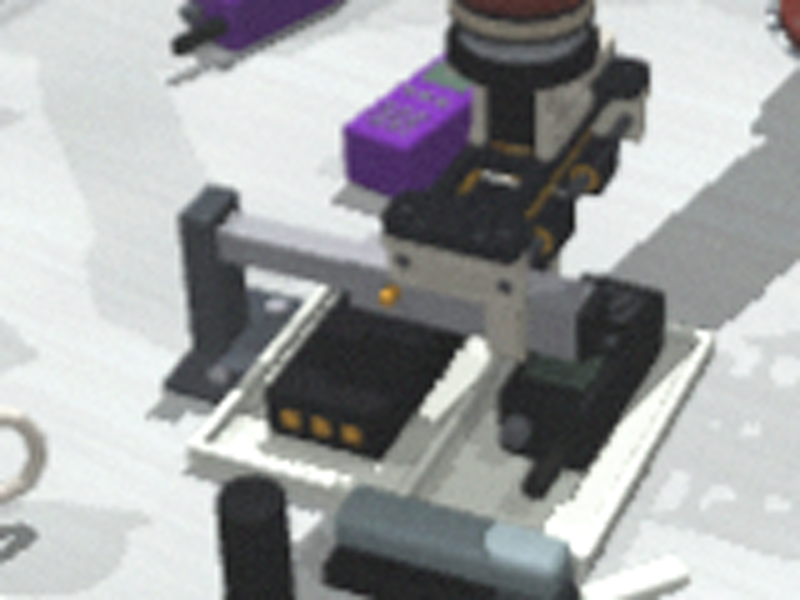

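Pin is out at (388,295) in the crop and the tube is over the radio. Release and retreat.

```bash
python3 -m jog '[[[0,0,0],0],[[0,0,0],0],[[0,0,0],0],[[0,0,-0.03],0],[[0,0,-0.07],0],[[0,0,-0.12],0],[[0,0,-0.16],0],[[-0.04,-0.04,-0.17],0],[[-0.09,-0.07,-0.17],0],[[-0.14,-0.08,-0.17],0],[[-0.19,-0.08,-0.17],0],[[-0.19,-0.08,-0.17],0]]' 0.07;  python3 - <<'E'
from h import *
w=optics.read_camera("wrist"); crop(w,0,0,640,480,1.2,"pics/w13.png",1.2)
s=optics.read_camera("scene");crop(s,230,190,390,310,5,"pics/s13.png",1.1);crop(s,0,0,640,480,1,"pics/s13f.png",1.)
E
```

```text
time: 22.35
eef_pos: [0.4878, -0.2013, 0.2515]
tcp_rot: [2.037, 2.391, -0.003]
ft_force: [-0.8, 0.9, -0.7]
finger_gap: 0.0703
```

View pics/w13.png

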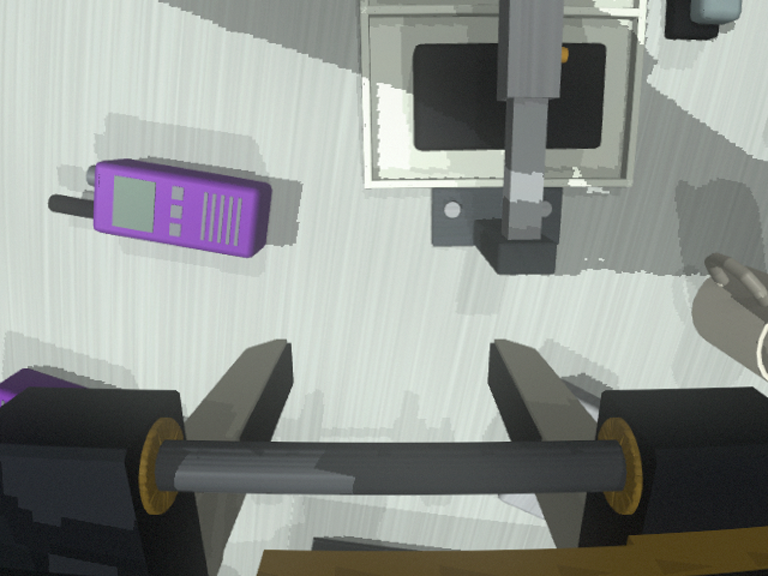

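View pics/s13.png

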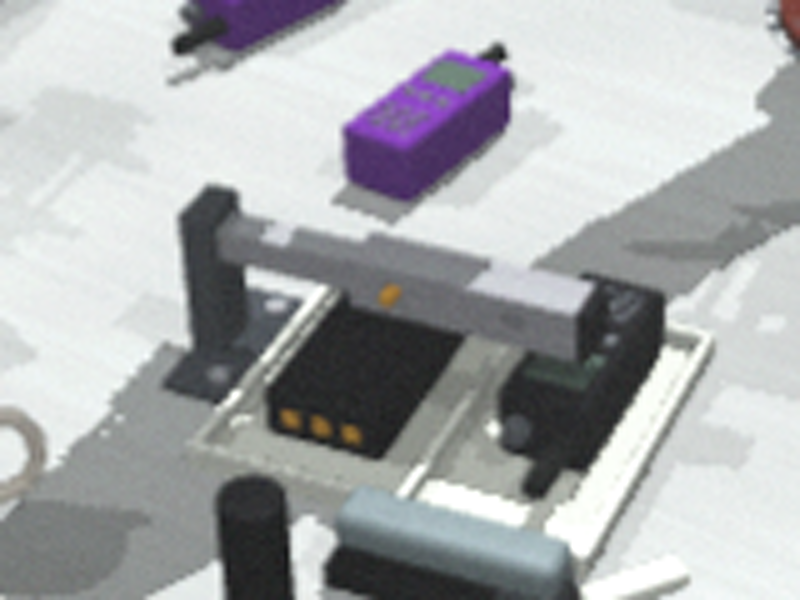

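View pics/s13f.png

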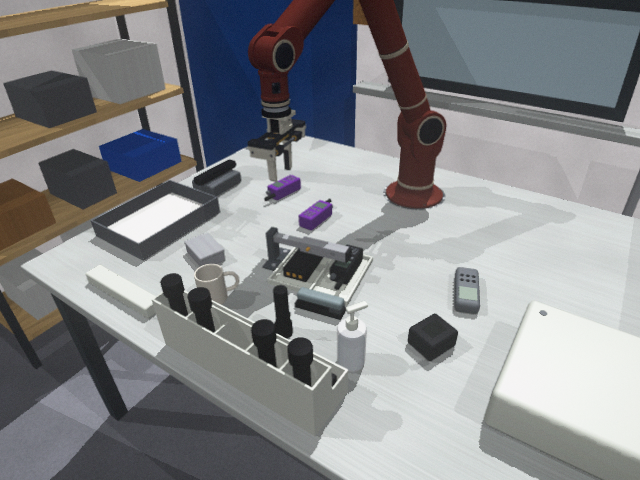

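```bash
python3 -c "
from bench import r
print(r.close_job())"
```

```text
the job is handed in; nothing more can be done
None
```

The radio is stowed and the job was handed in at about 22.5 s of the 64 s allowed.

**What I did:**
- Pressed the pin flush (finger gap 29.3 mm) and slid the tube back 70 mm; the pin snapped out through its next hole.
- Gripped the black radio across its body and laid it face up along the empty bay. I released it on contact at about 8 N, then checked where it lay. It spans about -85 to +75 mm along the bay and 28 to 79 mm across, inside the bay walls.
- Pressed the pin again (gap 29.8 mm) and slid the tube out over the radio until the pin snapped out through the first hole.

**Last checks:**
- The final pictures show the pin standing out, the tube in its original place over the radio, and the gripper clear of everything.
- By eye, the battery pack and the other objects look undisturbed.
- The cameras disagreed by up to about 5 mm on the rack's position, and one wrist view measured the tray about 4% short. I went by the pin position, on which all three views agreed to within about 4 mm.

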